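Slide the price card into the tub's card channel

ROBOT

A 6-joint arm with a two-finger parallel gripper is mounted at the origin on the work surface. World frame = base frame: x ahead of the robot, y to its left, z up, the work surface at z = 0. Lengths are in m, angles in degrees, forces in N, time in s.
With the tool pointing down it reaches from about 0.4 to 0.825 m from the base axis. Payload 7 kg.
Tool frame: the origin (TCP) lies at the very end of the fingers, on their centre line; the grasp point (between the pads) lies 19 mm behind it; z points along the fingers, y is the line along which they close (so a half turn about z gives the same grasp; the last joint's range is limited). The gripper opens to 88 mm and grips with 3 to 60 N. Pads are 19 mm wide; open, the fingers measure 130 mm over their backs; the gripper's body (78 mm by 193 mm) begins 47 mm behind the grasp point.
Start: joints at [-54.425, 20.546, 0.682, 0, -70.136, -16.507], TCP at [0.22, -0.638, 0.227] pointing down, gripper open.
Joint ranges: [-176.03, 176.03], [-82.01, 121.73], [-58.28, 71.71], [-173.87, 95.51], [-174.79, -0.11], [-173.66, 173.66]. Speed limits (degrees/s): [136.94, 136.94, 172.46, 180, 180, 180].

INTERFACE

Orientations are given as [roll, pitch, yaw] about the fixed x, y, z axes, in that order (R = Rz(yaw) Ry(pitch) Rx(roll)).
In Python, from plant import get_state, capture, close_job, regions_of gives the robot as it stands.
- The arm moves only by the tool jog_arm, never from a script. Its argument "moves" is a list of rows, each a list of 3 entries, a list of its own where there are three numbers: the shift along the tool's x, y, z in cm, then the turn about the tool's z in degrees, then the finger opening in cm, from 0 to 8.76. A call has 1 to 12 rows; each row shifts and turns the commanded pose from where the row before left it, along the tool's axes as they then stand; what a row does not reach is not made up. A row lasts 1/8 s, in which the tool goes at most 62.5 mm and 10.7 degrees, less where a joint would pass 70% of its speed; a pose out of reach is approached as far as the arm can. A call is refused whole if a number of a shift passes 6.25 or a number of a turn 10.7, either way. A call with a gripper value outside its range is refused whole. The fingers move at their own pace and stop on an object; "newtons" is the grip in N (left out, the last holds). Time passes only in rows, so rows that do not move let the fingers close. It gives the time, the measured TCP pose, the force, the opening and the grip force at its end, in the units of the state.
- get_state(): the state, without advancing time (a new reading comes with each control period).
- capture(name): name is "scene" or "top" or "wrist"; returns a dict with "pixels" (384x512x3 uint8, blue, green, red), "mtx" (3x3 intrinsics, pixels), "world_from_camera" (4x4, takes a point from camera to world coordinates); the wrist camera has in their place "hand_eye" (4x4, takes a point from camera to tool coordinates, whose origin is the TCP and whose axes are the flange's). Camera axes: x right, y down, z forward; pixel columns grow to the right and rows downward; lengths in m; the calibration is good to about 2 mm. A picture is of the moment at which its call begins: read the wrist's pose just before it. There is no depth.
- close_job(): hands the job in; it is judged then, once.
Trained networks look in a picture, given as the dict that the camera call returned (one of the last four; its "shot" number tells which), for a name from the list of things; names that differ only in an ending like _2 or _b are one class to them, and where a whole thing is asked for, a point or a joint stands for the part that bears it (a point fixed in the world has none). Each returns a list of dicts, best first, with "confidence" (0 to 1); they miss things now and then, are a little off and sometimes report something else, mostly with a low value. They report only what shows in the picture. A call takes as long as a camera call. They do not tell look-alikes from the thing itself.
- regions_of(picture, thing): "pixels" (384x512 bool, what is visible of it) and "pixel" ([column, row] in pixels, amid what is visible of it).
The state is a dict: "time_s": time; "joints": joint angles; "qd": joint speeds; "joint_torque": joint torques, N m; "tcp_pos": TCP position; "eef_rot": TCP orientation; "contact_force": force on the tool from outside, world axes, zero at the start; "moment": the same for the moment, N m; "gripper_width": finger opening in m; "gripper_force": force on a finger pad.
Only numpy, scipy, OpenCV 4.12 (cv2) and the standard library are available. Lean on these libraries where they do the work, as an engineer would, in place of code of your own. Each camera call takes 0.05 s, during which the arm holds its last target. There are 200 camera calls.

TASK

Press down on the top of the green price card and drag it out of its bay in the white tray, keeping it flat on the counter, then slide it under the lips of the aluminium card channel in front of the green-seed tub until it is fully home against the stop. Leave the orange card in its bay and do not knock the jar about.

Things in the scene. Friction and masses are not known exactly. Their poses are not given: they have to be found in the camera images.
- green_card: Green price card, two thin white bars across its top: stiff flat plate 100 (its x) x 140 (its y) x 5 mm thick, about 60 to 130 g, too wide to grasp. Top grippy under the fingertips, underside slick (friction about 0.3), so it follows fingertips pressed on it with a few newtons. Loose, flat on the counter in a bay of the card tray. Origin: centre of its underside, z up.
- orange_card: Orange price card, same size and make as the green one, lying in the other bay. It stays there.
- card_tray: White tray fixed on the counter, 236 (x) x 129 (y) mm, no floor: two bays, centres at x -57.5 and +57.5 mm from its origin. Walls 12 mm high stand about 3 mm from the card at both x sides and +y; the bays are open to the tray's -y, where the walls end at y -48 mm. Cards lie parallel to the tray, centred at y 0 to -8 mm; either card may be in either bay. Origin on the counter.
- channel: Aluminium channel fixed on the counter, no floor: back stop and two side rails 16 mm high with lips reaching 8 mm inward, underside 12 mm above the counter. Slot 112 mm wide in x (96 between lips). Origin, on the counter: where the centre of a card fully home lies, card long way along y; stop's face at y -70 mm. Rails straight to y +50, then flaring. Open end at +y: cards enter moving to -y.
- channel_mouth (a point): Middle of the channel's flared open end, on the counter, 88 mm from the channel's origin along its +y. The flares, 16 mm high without lips, are about 145 mm apart here (162 mm over all).
- jar: Amber jar with a steel cap, 68 mm across, 100 mm high, beyond the cards. Origin: centre of its underside. Loose bystander.
There are look-alikes about, which are no part of the job. Of the things shaped like the green_card, the green one is meant.

How it is judged (in metres and radians):
On the way:
1. the green card is on its way, drawn at least 50 mm, flat on the counter, with the fingers pressing on it from above (distance of green_card from where it was at the start of the episode above 0.05 m and height (world z) of green_card below 0.006 m and contact force between the fingers and green_card above 0.5 N and x of the grasp point in the frame of green_card between -0.055 and 0.055 m and y of the grasp point in the frame of green_card between -0.08 and 0.08 m), for 0.2 s.
At the end, for the whole second after the job is handed in: The green card lies flat on the counter under the channel's lips, its front edge within 8 mm of the stop (centre within 8 mm along and 10 mm across of the home point, within 0.12 rad of the channel's line), at rest and released; the orange card is within 15 mm of where it started (y of green_card in the frame of channel between -0.008 and 0.008 m and x of green_card in the frame of channel between -0.01 and 0.01 m and angle between the y axis of green_card and the y axis of channel, either way round below 0.12 rad and height (world z) of green_card below 0.005 m and angle between green_card's own z axis and vertical below 0.06 rad and linear speed of green_card below 0.01 m/s and distance of orange_card from where it was at the start of the episode below 0.015 m); the robot touches nothing.
It fails at once if the green card is lifted more than 20 mm off the counter or tipped more than 0.25 rad (height (world z) of green_card above 0.02 m or angle between green_card's own z axis and vertical above 0.25 rad).
It fails at once if the orange card is moved more than 20 mm (distance of orange_card from where it was at the start of the episode above 0.02 m).
It fails at once if the jar is moved more than 25 mm (distance of jar from where it was at the start of the episode above 0.025 m).
It also fails if it takes over 45 s, if anything falls off the work surface, if the arm or the gripper's body presses on something with over 40 N, if the wrist force passes 120 N, or if a joint passes its speed limit or range.

## Working session

There is one attempt and no reset: what is moved stays moved. The work goes in short steps, Python scripts to look and compute and a tool call to move; the robot and the scene stay as the last step left them, time stands still between calls to the robot, and variables do not carry over. Pictures are saved under pics/ and viewed, at most 10 in all, crops included, and the job is handed in when it is done.

Besides the shell and the picture viewer there is one more tool, called after "Call:" as name(argument=value, ...), one argument or row to a line, values as JSON. jog_arm: Moves the arm, as the interface text tells. Its arguments: {"type":"object","properties":{"moves":{"type":"array"},"newtons":{"type":"number"}},"required":["moves"]}

```bash
mkdir -p pics; cat > h.py <<'E'
import numpy as np,cv2
from plant import *
def ground(c,px,z=0.0):
    M=c["world_from_camera"]; M=np.array(M)
    px=np.atleast_2d(np.array(px,float))
    d=np.c_[px,np.ones(len(px))]@np.linalg.inv(np.array(c["mtx"])).T@M[:3,:3].T
    o=M[:3,3]; return (o+d*((z-o[2])/d[:,2:]))[:,:2]
E
python3 - <<'E'
from h import *
s=get_state();print(s['time_s'],s['tcp_pos'],s['eef_rot'],s['contact_force'])
ims=[]
for n in ["top","scene"]:
    c=capture(n);cv2.imwrite(f"pics/{n}.png",c["pixels"])
    print(n,np.array(c["world_from_camera"]).round(3).tolist())
    for t in ["green_card","orange_card","card_tray","channel","jar"]:
        for r in regions_of(c,t):
            m=r["pixels"].astype(np.uint8)
            R=cv2.minAreaRect(np.argwhere(m)[:,::-1].astype(np.float32))
            B=cv2.boxPoints(R)
            print(t,round(r["confidence"],2),r["pixel"],m.sum(),ground(c,[r["pixel"]]).round(3).tolist(),ground(c,B).round(3).tolist())
E
```

```text
0.0 [ 0.22035577 -0.63752117  0.22562598] [ 1.79908107e+02 -6.96233599e-03 -1.60938006e+02] [-0.14816672 -0.13821512 -1.18487459]
top [[-0.01, -0.993, 0.114, 0.407], [-1.0, 0.011, 0.003, 0.071], [-0.004, -0.114, -0.993, 0.999], [0.0, 0.0, 0.0, 1.0]]
green_card 0.85 [126.2, 212.4] 1934 [[0.478, 0.421]] [[0.445, 0.502], [0.543, 0.476], [0.501, 0.34], [0.403, 0.367]]
green_card 0.8 [171.9, 290.1] 2128 [[0.273, 0.294]] [[0.241, 0.377], [0.36, 0.3], [0.303, 0.212], [0.186, 0.29]]
green_card 0.76 [205.7, 225.9] 1956 [[0.44, 0.206]] [[0.5, 0.279], [0.498, 0.139], [0.399, 0.139], [0.401, 0.277]]
orange_card 0.61 [204.6, 178.7] 1945 [[0.568, 0.21]] [[0.62, 0.278], [0.619, 0.133], [0.514, 0.133], [0.516, 0.276]]
card_tray 0.68 [175.1, 201.2] 948 [[0.507, 0.289]] [[0.391, 0.302], [0.634, 0.297], [0.627, 0.163], [0.385, 0.171]]
channel 0.63 [390.9, 197.9] 976 [[0.51, -0.292]] [[0.46, -0.143], [0.619, -0.16], [0.605, -0.329], [0.446, -0.31]]
jar 0.61 [284.5, 121.7] 760 [[0.725, -0.01]] [[0.784, 0.026], [0.784, -0.046], [0.687, -0.044], [0.687, 0.028]]
scene [[-0.882, 0.383, -0.274, 0.806], [0.47,
[... 312 characters left out ...]

green_card 0.64 [288.5, 228.8] 1849 [[0.45, 0.209]] [[0.503, 0.136], [0.391, 0.119], [0.396, 0.279], [0.5, 0.29]]
orange_card 0.72 [163.3, 198.7] 924 [[0.712, -0.036]] [[0.745, -0.112], [0.668, -0.106], [0.685, 0.03], [0.758, 0.022]]
orange_card 0.59 [250.6, 247.9] 1895 [[0.567, 0.211]] [[0.615, 0.132], [0.507, 0.125], [0.516, 0.274], [0.616, 0.277]]
card_tray 0.96 [275.2, 249.9] 821 [[0.513, 0.246]] [[0.625, 0.157], [0.365, 0.155], [0.389, 0.295], [0.632, 0.289]]
channel 0.75 [187.3, 113.3] 648 [[0.523, -0.307]] [[0.577, -0.339], [0.407, -0.317], [0.455, -0.142], [0.612, -0.167]]
jar 0.69 [160.2, 199.4] 851 [[0.72, -0.038]] [[0.735, -0.113], [0.664, -0.096], [0.694, 0.033], [0.761, 0.016]]
```

View pics/top.png

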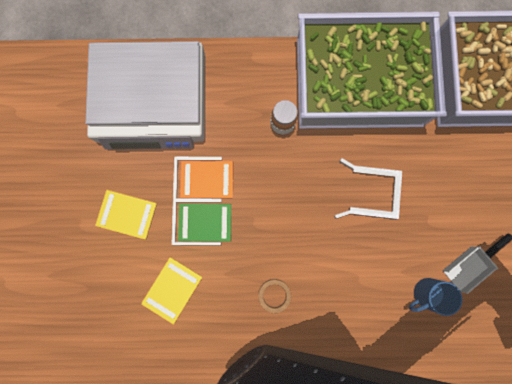

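View pics/scene.png

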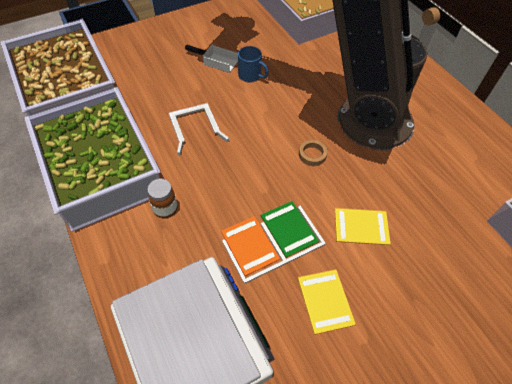

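```bash
cat >> h.py <<'E'
def rect(c,x0,x1,y0,y1,z,s=0.0005,M=None):
    # world-aligned rectified picture: columns = +x, rows = -y from y1
    M=np.linalg.inv(np.array(c["world_from_camera"]) if M is None else M)
    X,Y=np.meshgrid(np.arange(x0,x1,s),np.arange(y1,y0,-s))
    P=np.stack([X,Y,np.full_like(X,z)],-1)@M[:3,:3].T+M[:3,3]
    p=P@np.array(c["mtx"]).T; p=p/p[...,2:]
    return cv2.remap(c["pixels"],p[...,0].astype(np.float32),p[...,1].astype(np.float32),cv2.INTER_CUBIC)
E
python3 - <<'E'
from h import *
out=[]
for n in ["top","scene"]:
    c=capture(n)
    hsv=cv2.cvtColor(c["pixels"],cv2.COLOR_BGR2HSV)
    for t in ["green_card","orange_card"]:
        for r in regions_of(c,t):
            m=r["pixels"]; 
            v=m.astype(np.uint8); R=cv2.minAreaRect(np.argwhere(v)[:,::-1].astype(np.float32)); 
            B=ground(c,cv2.boxPoints(R),.005)
            ctr=ground(c,np.argwhere(v)[:,::-1],.005)
            rr=cv2.minAreaRect((ctr*1000).astype(np.float32))
            print(n,t,r["pixel"],np.median(hsv[m][:,0]),np.array(rr[0]).round(1),np.array(rr[1]).round(1),round(rr[2],2))
    out.append(np.hstack([rect(c,.37,.65,.1,.32,.008,.0008),rect(c,.42,.65,-.36,-.1,.016,.0008)[:275]]))
cv2.imwrite("pics/r.png",np.vstack(out));print(np.vstack(out).shape)
E
```

```text
top green_card [172.2, 288.2] 26.0 [273.2 293.2] [100.4 142.4] 58.64
top green_card [205.9, 222.8] 56.0 [450.5 209.3] [142.4 101.2] 89.4
top green_card [126.1, 216.0] 26.0 [472.7 418.8] [141.   99.7] 74.39
top green_card [392.9, 194.7] 20.0 [ 529.8 -233.4] [168.  158.9] 83.83
top orange_card [207.9, 177.5] 14.0 [566.4 204.3] [138.3  98.4] 89.37
scene green_card [326.7, 299.1] 26.0 [473.4 419. ] [144.4 104.5] 73.4
scene green_card [284.9, 228.4] 63.0 [449.6 208.8] [147.1 105.2] 88.95
scene orange_card [250.4, 246.5] 13.0 [566.3 204.7] [143.6 102.6] 89.54
(550, 638, 3)
```

View pics/r.png

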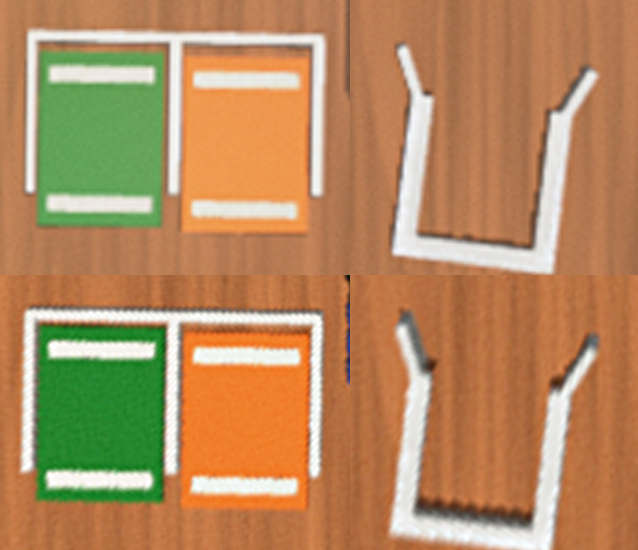

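```bash
cat >> h.py <<'E'
from scipy.optimize import minimize
def white(im):
    h=cv2.cvtColor(np.clip(im,0,255).astype(np.uint8),cv2.COLOR_BGR2HSV).astype(np.float32)
    return np.clip((110-h[...,1])/60,0,1)*(h[...,2]>110)
CH=[[(-63.5,-78),(63.5,-78),(63.5,-70),(-63.5,-70)],[(48,-78),(63.5,-78),(63.5,50),(48,50)],[(-48,-78),(-63.5,-78),(-63.5,50),(-48,50)],
    [(56,50),(63.5,50),(81,88),(72.5,88)],[(-56,50),(-63.5,50),(-81,88),(-72.5,88)]]
TR=[[(-118,52),(118,52),(118,59),(-118,59)]]+[[(a-3.5,-48),(a+3.5,-48),(a+3.5,58),(a-3.5,58)] for a in(-114.5,0,114.5)]
def fit(w,polys,p0,x0,y1,s):
    w=cv2.GaussianBlur(w,(0,0),3)
    def cost(p):
        m=np.zeros(w.shape,np.float32);c,sn=np.cos(p[2]),np.sin(p[2])
        for q in polys:
            q=np.array(q)/1000@np.array([[c,sn],[-sn,c]])+p[:2]
            cv2.fillPoly(m,[np.round(np.c_[(q[:,0]-x0)/s,(y1-q[:,1])/s]*16).astype(np.int32)],1,shift=4)
        m=cv2.GaussianBlur(m,(0,0),3); return ((m-w)**2).mean()*1e3
    S=np.array([p0]*4,float); S[1,0]+=.008;S[2,1]+=.008;S[3,2]+=.05
    r=minimize(cost,p0,method="Nelder-Mead",options=dict(initial_simplex=S,xatol=1e-5,fatol=1e-6)); return r.x,r.fun
E
python3 - <<'E'
from h import *
for n in ["top","scene"]:
    c=capture(n)
    for z in (.016,.013):
        x,f=fit(white(rect(c,.40,.67,-.36,-.1,z)),CH,[.5275,-.232,-.107],.40,-.1,.0005);print(n,"ch",x.round(4),np.degrees(x[2]).round(2),f)
    w=white(rect(c,.37,.67,.1,.32,.012))
    x,f=fit(w,TR,[.508,.22,-.016],.37,.32,.0005);print(n,"tray",x.round(4),np.degrees(x[2]).round(2),f)
for r in regions_of(c,"jar")[:1]:print(r["pixel"])
E
```

```text
top ch [ 0.5268 -0.2325 -0.1256] -7.2 16.253253936767578
top ch [ 0.5273 -0.2332 -0.1226] -7.02 16.54637336730957
top tray [ 0.509   0.2334 -0.0163] -0.94 75.77033233642578
scene ch [ 0.5265 -0.235  -0.1329] -7.62 17.652559280395508
scene ch [ 0.5252 -0.2384 -0.1256] -7.19 18.304285049438477
scene tray [ 0.5095  0.2334 -0.0161] -0.92 89.95237731933594
[162.3, 197.3]
```

Call:
jog_arm(
  moves=[
    [[0,0,0],0,6],
    [[0,0,0],0,6],
  ],
)

```text
time_s: 1.3
tcp_pos: [0.2205, -0.638, 0.2266]
eef_rot: [-180.0, 0.0, -160.9]
contact_force: [-0.5, -0.3, -0.5]
gripper_width: 0.073
gripper_force: 0.0
```

Call:
jog_arm(
  moves=[
    [[0,0,-3],10,6],
    [[0,0,-3],10,6],
    [[-3.1,4.5,0],0,6],
    [[-3.1,4.5,0],0,6],
    [[-3.1,4.5,0],0,6],
    [[-3.1,4.5,0],0,6],
    [[-3.1,4.5,0],0,6],
    [[-3.1,4.5,0],0,6],
    [[-3.1,4.5,0],0,6],
    [[-3.1,4.5,0],0,6],
    [[-3.1,4.5,0],0,6],
    [[0,0,0],0,6],
  ],
)

```text
time_s: 2.8
tcp_pos: [0.5078, -0.2348, 0.2864]
eef_rot: [180.0, 0.0, 179.3]
contact_force: [-0.2, 0.5, -0.2]
gripper_width: 0.0601
gripper_force: 0.0
```

```bash
cat >> h.py <<'E'
from scipy.spatial.transform import Rotation as Ro
def wrist():
    s=get_state();c=capture("wrist");T=np.eye(4)
    T[:3,:3]=Ro.from_euler("xyz",s["eef_rot"],degrees=True).as_matrix();T[:3,3]=s["tcp_pos"]
    c["world_from_camera"]=T@np.array(c["hand_eye"]);return s,c
E
python3 - <<'E'
from h import *
s,c=wrist();print(s["tcp_pos"],s["eef_rot"],s["joints"],s["contact_force"]);print(np.array(c["hand_eye"]).round(3).tolist())
w=rect(c,.40,.67,-.36,-.1,.016)
x,f=fit(white(w),CH,[.527,-.233,-.124],.40,-.1,.0005);print(x.round(4),np.degrees(x[2]),f)
for q in CH:
    cs,sn=np.cos(x[2]),np.sin(x[2]);q=np.array(q)/1000@np.array([[cs,sn],[-sn,cs]])+x[:2]
    cv2.polylines(w,[np.round(np.c_[(q[:,0]-.4)/.0005,(-.1-q[:,1])/.0005]).astype(np.int32)],1,(0,0,255))
cv2.imwrite("pics/w1.png",cv2.resize(w,None,fx=.9,fy=.9))
E
```

```text
[ 0.50781899 -0.23482672  0.28643939] [1.79986460e+02 1.42346193e-02 1.79297367e+02] [-4.77882672e+00  7.70633665e+00 -8.63493952e+00 -1.51294064e-02
 -7.36454882e+01 -8.59195462e+01] [-0.22735007  0.45860734 -0.24091125]
[[-0.0, -0.958, -0.287, 0.078], [1.0, -0.0, -0.0, 0.001], [0.0, -0.287, 0.958, -0.157], [0.0, 0.0, 0.0, 1.0]]
[ 0.5248 -0.2324 -0.1263] -7.236228231703341 50.121795654296875
```

View pics/w1.png

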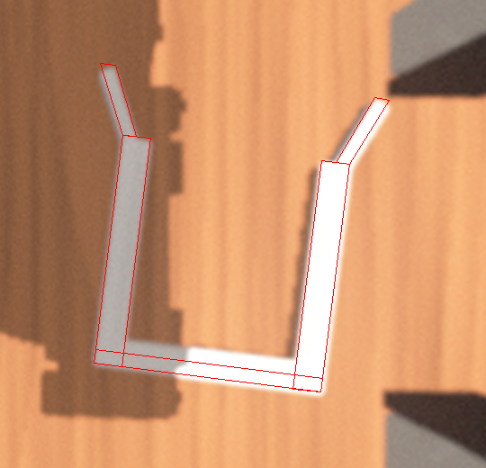

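Call:
jog_arm(
  moves=[
    [[0.8,5.5,1],0.2,6],
    [[0.8,5.5,1],0,6],
    [[0.8,5.5,1],0,6],
    [[0.8,5.5,1],0,6],
    [[0.8,5.5,1],0,6],
    [[0.8,5.5,1],0,6],
    [[0.8,5.5,1],0,6],
    [[0.8,5.5,1],0,6],
    [[0,0,0],0,6],
  ],
)

```text
time_s: 3.98
tcp_pos: [0.4501, 0.2054, 0.2058]
eef_rot: [-180.0, -0.0, 179.0]
contact_force: [-0.1, -0.5, -0.3]
gripper_width: 0.06
gripper_force: 0.0
```

```bash
python3 - <<'E'
from h import *
s,c=wrist();print(s["tcp_pos"],s["eef_rot"],s["contact_force"])
w=rect(c,.37,.67,.1,.32,.012)
x,f=fit(white(w),TR,[.509,.2334,-.016],.37,.32,.0005);print(x.round(4),np.degrees(x[2]),f)
for r in regions_of(c,"green_card"):
    g=ground(c,np.argwhere(r["pixels"])[:,::-1],.005);print(r["confidence"],cv2.minAreaRect((g*1000).astype(np.float32)))
E
```

```text
[0.45014504 0.20544928 0.20584587] [-1.79962736e+02 -4.04075204e-02  1.79021143e+02] [-0.07384212 -0.47424654 -0.31311075]
[ 0.5065  0.2332 -0.0079] -0.454197876289886 95.49767303466797
0.98 ((471.8323059082031, 419.448486328125), (141.98179626464844, 99.19222259521484), 74.31684875488281)
0.87 ((289.6747741699219, 284.7752685546875), (99.68592071533203, 100.74141693115234), 58.28132247924805)
0.67 ((448.87603759765625, 210.21176147460938), (139.3479766845703, 100.03402709960938), 89.0162353515625)
```

Call:
jog_arm(
  moves=[
    [[0.1,0,5],0,6],
    [[0,0,5],0,6],
    [[0,0,5],0,6],
    [[0,0,3.5],0,6],
    [[0,0,1],0,6],
    [[0,0,0],0,6],
  ],
)

```text
time_s: 4.82
tcp_pos: [0.4501, 0.2029, 0.012]
eef_rot: [-180.0, -0.0, 178.8]
contact_force: [0.0, -0.1, -0.1]
gripper_width: 0.0602
gripper_force: 0.0
```

Call:
jog_arm(
  moves=[
    [[0,0,0.3],0,6],
    [[0,0,0.2],0,6],
    [[0,0,0],0,6],
  ],
)

```text
time_s: 5.2
tcp_pos: [0.4498, 0.2039, 0.0071]
eef_rot: [180.0, 0.0, 178.9]
contact_force: [-0.0, -0.3, -0.5]
gripper_width: 0.0603
gripper_force: 0.0
```

Call:
jog_arm(
  moves=[
    [[0,0,0.1],0,6],
    [[0,0,0.1],0,6],
    [[0,0,0],0,6],
  ],
)

```text
time_s: 5.58
tcp_pos: [0.4497, 0.2039, 0.0053]
eef_rot: [180.0, 0.0, 178.9]
contact_force: [-3.5, -0.7, 10.4]
gripper_width: 0.0599
gripper_force: 5.1
```

Call:
jog_arm(
  moves=[
    [[0,0,0.1],0,6],
    [[0,0,0],0,6],
  ],
)

```text
time_s: 5.82
tcp_pos: [0.4497, 0.2038, 0.0052]
eef_rot: [180.0, 0.0, 178.9]
contact_force: [-7.0, -2.1, 23.9]
gripper_width: 0.0601
gripper_force: 11.6
```

Call:
jog_arm(
  moves=[
    [[0,0,-0.1],0,6],
    [[0,-0.5,0],0,6],
    [[0,-1,0],0,6],
    [[0,-1,0],0,6],
    [[0,-1,0],0,6],
    [[0,0,0],0,6],
  ],
)

```text
time_s: 6.58
tcp_pos: [0.45, 0.1687, 0.0053]
eef_rot: [179.9, 0.1, 178.9]
contact_force: [1.9, -2.7, 7.5]
gripper_width: 0.0598
gripper_force: 3.9
```

Call:
jog_arm(
  moves=[
    [[0,-1.5,0],0,6],
    [[0,-1.5,0],0,6],
    [[0,-1.5,0],0,6],
    [[0,-1.5,0],0,6],
    [[0,-1.5,0],0,6],
    [[0,-1.5,0],0,6],
    [[0,-1,0],0,6],
    [[0,0,0],0,6],
  ],
)

```text
time_s: 7.58
tcp_pos: [0.4479, 0.0682, 0.0052]
eef_rot: [180.0, 0.1, 178.9]
contact_force: [2.6, -2.5, 8.6]
gripper_width: 0.06
gripper_force: 4.5
```

```bash
cat >> h.py <<'E'
def card(near=None):
    s=get_state();print("tcp",s["tcp_pos"].round(4) if hasattr(s["tcp_pos"],"round") else s["tcp_pos"],"yaw",s["eef_rot"][2],"F",s["contact_force"])
    for n in ("top","scene"):
        c=capture(n);hsv=cv2.cvtColor(c["pixels"],cv2.COLOR_BGR2HSV)
        m=cv2.inRange(hsv,(45,80,40),(75,255,255));m[:135]*=(n=="scene")
        if n=="scene":m[:,:165]=0
        g=np.argwhere(m)[:,::-1]
        if len(g)>200:
            k,l,st,_=cv2.connectedComponentsWithStats(m);i=1+st[1:,4].argmax();g=np.argwhere(l==i)[:,::-1]
            r=cv2.minAreaRect((ground(c,g,.005)*1000).astype(np.float32));print(n,st[i,4],np.round(r[0],1),np.round(r[1],1),round(r[2],1))
        cv2.imwrite(f"pics/last_{n}.png",c["pixels"])
E
python3 -c "from h import *;card()"
```

```text
tcp [0.4479 0.0682 0.0052] yaw 178.88279874510516 F [ 2.57694731 -2.50450932  8.62306971]
scene 584 [448.4  72.9] [140.7  99.1] 89.2
```

Call:
jog_arm(
  moves=[
    [[-1,-1.4,0],0,6],
    [[-1,-1.4,0],0,6],
    [[-1,-1.4,0],0,6],
    [[-1,-1.4,0],0,6],
    [[-1,-1.4,0],0,6],
    [[0,0,0],3.1,6],
    [[0,0,0],3.1,6],
    [[0,0,0],0,6],
  ],
)

```text
time_s: 8.68
tcp_pos: [0.4965, -0.0026, 0.0053]
eef_rot: [180.0, 0.1, 172.6]
contact_force: [0.5, -1.6, 8.7]
gripper_width: 0.0601
gripper_force: 4.5
```

Call:
jog_arm(
  moves=[
    [[-1.15,-1.28,0],0,6],
    [[-1.15,-1.28,0],0,6],
    [[-1.15,-1.28,0],0,6],
    [[-1.15,-1.28,0],0,6],
    [[-1.15,-1.28,0],0,6],
    [[0,0,0],0,6],
  ],
)

```text
time_s: 9.43
tcp_pos: [0.5459, -0.0743, 0.0053]
eef_rot: [-180.0, 0.1, 172.7]
contact_force: [1.5, -3.0, 8.1]
gripper_width: 0.0601
gripper_force: 3.8
```

```bash
python3 -c "
from h import *;card()
s,c=wrist()
cv2.imwrite('pics/w2.png',rect(c,.42,.67,-.36,.03,.01,.0007))"
```

```text
tcp [ 0.5459 -0.0743  0.0053] yaw 172.65974550827133 F [ 1.53305237 -2.95756475  8.11090729]
top 379 [512.2 -63.8] [135.2  28.2] 83.3
scene 434 [546.1 -69.1] [140.4  99.2] 82.6
```

View pics/last_scene.png

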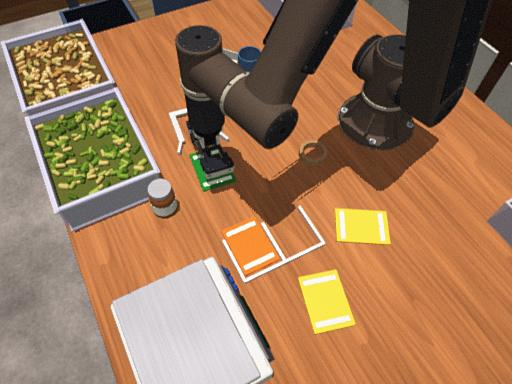

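Call:
jog_arm(
  moves=[
    [[0,-1.4,0],0,6],
    [[0,-1.4,0],0,6],
    [[0,-1.4,0],0,6],
    [[0,-1.4,0],0,6],
    [[0,-1.4,0],0,6],
    [[0,0,0],0,6],
  ],
)

```text
time_s: 10.32
tcp_pos: [0.5362, -0.1438, 0.0053]
eef_rot: [-180.0, 0.1, 172.7]
contact_force: [0.8, -3.4, 7.7]
gripper_width: 0.0602
gripper_force: 3.7
```

Call:
jog_arm(
  moves=[
    [[0,-1.4,0],0,6],
    [[0,-1.4,0],0,6],
    [[0,-1.4,0],0,6],
    [[0,-1.4,0],0,6],
    [[0,-1.4,0],0,6],
    [[0,-1,0],0,6],
    [[0,0,0],0,6],
  ],
)

```text
time_s: 11.2
tcp_pos: [0.526, -0.2231, 0.0053]
eef_rot: [-180.0, 0.1, 172.7]
contact_force: [0.9, -2.3, 7.2]
gripper_width: 0.0596
gripper_force: 3.5
```

```bash
python3 -c "
from h import *;card()"
```

```text
tcp [ 0.526  -0.2231  0.0053] yaw 172.66492396502392 F [ 0.88372118 -2.34878456  7.22013167]
scene 396 [ 525.9 -218.3] [141.7  98.9] 82.2
```

Call:
jog_arm(
  moves=[
    [[0,-0.6,0],0,6],
    [[0,-0.4,0],0,6],
    [[0,0,0],0,6],
  ],
)

```text
time_s: 11.68
tcp_pos: [0.5249, -0.2324, 0.0053]
eef_rot: [-180.0, 0.1, 172.7]
contact_force: [0.5, -0.7, 7.8]
gripper_width: 0.0602
gripper_force: 3.7
```

Call:
jog_arm(
  moves=[
    [[0,-0.2,0],0,6],
    [[0,-0.1,0],0,6],
    [[0,0,0],0,6],
  ],
)

```text
time_s: 12.05
tcp_pos: [0.5245, -0.235, 0.0053]
eef_rot: [-180.0, 0.1, 172.7]
contact_force: [0.6, 2.4, 7.4]
gripper_width: 0.0598
gripper_force: 4.0
```

Call:
jog_arm(
  moves=[
    [[0,-0.1,0],0,6],
    [[0,0,0],0,6],
  ],
)

```text
time_s: 12.3
tcp_pos: [0.5244, -0.2359, 0.0053]
eef_rot: [-180.0, 0.1, 172.7]
contact_force: [0.3, 2.8, 7.8]
gripper_width: 0.0604
gripper_force: 4.0
```

Call:
jog_arm(
  moves=[
    [[0,-0.1,0],0,6],
    [[0,0,0],0,6],
  ],
)

```text
time_s: 12.55
tcp_pos: [0.5242, -0.2369, 0.0053]
eef_rot: [180.0, 0.1, 172.7]
contact_force: [0.8, 3.2, 8.0]
gripper_width: 0.0603
gripper_force: 4.0
```

Call:
jog_arm(
  moves=[
    [[0,-0.1,0],0,6],
    [[0,-0.1,0],0,6],
    [[0,0,0],0,6],
  ],
)

```text
time_s: 12.92
tcp_pos: [0.524, -0.2389, 0.0053]
eef_rot: [-180.0, 0.1, 172.7]
contact_force: [0.6, 1.7, 8.1]
gripper_width: 0.06
gripper_force: 4.0
```

Call:
jog_arm(
  moves=[
    [[0,-0.1,0],0,6],
    [[0,0,0],0,6],
  ],
)

```text
time_s: 13.18
tcp_pos: [0.5239, -0.2397, 0.0053]
eef_rot: [180.0, 0.1, 172.7]
contact_force: [1.6, 4.3, 8.8]
gripper_width: 0.0598
gripper_force: 4.2
```

```bash
python3 -c "
from h import *;card()"
```

```text
tcp [ 0.5239 -0.2397  0.0053] yaw 172.69858498172613 F [1.64906758 4.31893023 8.80098913]
scene 388 [ 524.6 -234.7] [141.4  98.8] 83.3
```

Call:
jog_arm(
  moves=[
    [[0,-0.1,0],0,6],
    [[0,0,0],0,6],
  ],
)

```text
time_s: 13.52
tcp_pos: [0.5238, -0.2405, 0.0053]
eef_rot: [180.0, 0.1, 172.7]
contact_force: [0.7, 5.7, 9.6]
gripper_width: 0.0601
gripper_force: 4.2
```

Call:
jog_arm(
  moves=[
    [[0,-0.1,0],0,6],
    [[0,0,0],0,6],
  ],
)

```text
time_s: 13.78
tcp_pos: [0.5238, -0.2415, 0.0053]
eef_rot: [180.0, 0.1, 172.7]
contact_force: [1.1, 4.7, 8.5]
gripper_width: 0.0601
gripper_force: 4.2
```

Call:
jog_arm(
  moves=[
    [[0,-0.1,0],0,6],
    [[0,0,0],0,6],
  ],
)

```text
time_s: 14.02
tcp_pos: [0.5237, -0.2425, 0.0053]
eef_rot: [180.0, 0.1, 172.7]
contact_force: [0.9, 5.3, 8.4]
gripper_width: 0.06
gripper_force: 4.2
```

```bash
python3 -c "
from h import *;card()"
```

```text
tcp [ 0.5237 -0.2425  0.0053] yaw 172.70670974228355 F [0.93457579 5.26682731 8.44965072]
scene 393 [ 524.6 -234.7] [141.4  98.8] 83.3
```

The card has stopped at y ≈ -0.235 while the fingertips slid on: it is against the stop. Lift off.

Call:
jog_arm(
  moves=[
    [[0,0.1,0],0,6],
    [[0,0,-0.5],0,6],
    [[0,0,-2],0,6],
    [[0,0,-5],0,6],
    [[0,0,-5],0,6],
    [[0,0,-6],0,6],
    [[0,0,-6],0,6],
    [[0,0,-4],0,6],
    [[0,0,0],0,6],
    [[0,0,0],0,6],
  ],
)

```text
time_s: 15.38
tcp_pos: [0.5219, -0.2415, 0.2886]
eef_rot: [180.0, -0.1, 172.7]
contact_force: [-0.3, -0.4, 0.4]
gripper_width: 0.0599
gripper_force: 0.0
```

```bash
python3 -c "
from h import *;card()
s,c=wrist()
cv2.imwrite('pics/w3.png',rect(c,.42,.67,-.36,-.1,.01,.0005))"
```

```text
tcp [ 0.5219 -0.2415  0.2886] yaw 172.65501713687965 F [-0.34418938 -0.36718819  0.3888437 ]
scene 831 [ 524.6 -234.3] [141.6  98.8] 83.2
```

View pics/w3.png

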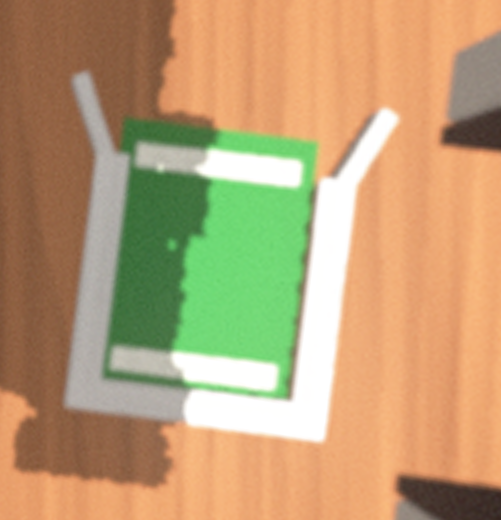

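The view shows the card under both lips, parallel to the rails. Its front edge (row ~385) touches the stop, and its rear edge sits about 18 mm past the rail ends, where 20 mm is expected fully home.

```bash
python3 -c "
from plant import *;print(close_job())"
```

```text
the job is handed in; nothing more can be done
None
```

I dragged the green card flat out of its bay and slid it under the channel's lips to the stop, then released it and handed the job in at about 15 s; the orange card still lay in its bay and the jar was untouched when I last looked mid-drag, and the hand-in returned no verdict.

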